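# Nip up the leak-test clamp with a tommy bar through the screw's eye

### The job

The pool lamp under the leak-test clamp is only held finger-loose. Take the loose steel bar from its rest, slide it through the eye on top of the clamp screw and turn the screw clockwise with it until the pad is nipped up on the lamp at about 0.55 N m (the glass does not stand 0.85 N m). Then draw the bar out, lay it back centrally in its rest, and leave the other things on the bench where they are.

Things in the scene. Friction and masses are not known exactly. Their poses are not given: they have to be found in the camera images.
- bar: loose plain round steel bar (tommy bar), 10 mm thick, 180 mm long, rounded ends both alike, 0.11 kg; origin at its middle on its axis, own x along the bar. It lies in the two vees of its rest, its axis 36 mm above the table; between the vees is only a low strip (6 mm high), so it can be gripped from above anywhere within 55 mm of its middle
- bar_rest: fixed low rest left of the clamp: dark strip 185 x 40 x 6 mm along its own x, two upright aluminium vees (10 mm thick, 90 degrees, mouth 37 mm wide, tops 48 mm above the table) at x = -70 and +70 mm; origin at the underside's middle. A bar lying in both vees has its axis along the rest's x, over y = 0, 36 mm above the table
- eye (a point): middle of the hole of the eye, a closed steel ring standing upright on the head of the clamp screw: hole 20 mm, ring stock 8 mm thick, 36 mm outside, middle 172 mm above the table. Own x is the (level) axis of the hole, own z is up and is the screw's axis; it turns and sinks with the screw, which tightens clockwise seen from above
- clamp_screw: the screw with its eye. The bar has play in the eye: it swings freely about 50 degrees either way from the hole's axis before it bears on both sides of the ring and turns the screw. The running screw drags with a steady 0.2 N m (2 N at 100 mm). Its moment is the hand's force times its distance from the axis, plus the moment in the hand. Origin on the axis, 56 mm below the eye
- pad_squash (a joint): how far the rubber face of the pad under the screw is squashed, m; 0 until the pad meets the lamp, which comes 29 to 83 degrees of screw turn after the start. From then the torque climbs steeply: 0.25 N m plus 4 N m per radian of turn (0.00064 m a radian), with no other sign. Squash is some 0.00005 m when right: far too little to read, it must be felt. It stays when let go
- test_clamp: the fixed clamp: base plate 150 x 392 x 10 mm, two pillars at y = -172 and 172 mm, flat aluminium bridge between them along its own y, 42 mm wide, top 116 mm above the table, its end nuts up to 130 mm; a round pool lamp lies under it. Brass bush (42 mm wide, up to 130 mm) round the screw; screw collar 23 mm wide, up to 155 mm; nothing above the eye. Origin below the eye, at the underside
- caliper: bystander: digital caliper lying flat between the clamp and the rest, 193 x 60 x 13 mm; origin at its underside's middle
- tape_roll: bystander: roll of black tape lying flat right of the clamp, 76 mm wide, 19 mm high; origin at its underside's middle
- solder_spool: bystander: spool of solder standing behind and left of the clamp, 62 mm wide, 51 mm high; origin at its underside's middle

How it is judged:
By the outcome, as a careful person would: the job done as asked, in the order asked, and still so for the second after the job is handed in, with the robot touching nothing.
It also fails if it takes over 72 s, if anything falls off the work surface, if the arm or the gripper's body presses on something with over 40 N, if the wrist force passes 120 N, or if a joint passes its speed limit or range.

### The arm

A 6-joint arm with a two-finger parallel gripper is mounted at the origin on a cart in front of the work surface, level with it; the furniture and walls round the work are solid. World frame = base frame: x ahead of the robot, y to its left, z up, the work surface at z = 0. Lengths are in m, angles in rad, forces in N, time in s.
With the tool pointing down it reaches from about 0.325 to 0.9 m from the base axis. Payload 6.1 kg.
Tool frame: the origin (TCP) lies between the finger pads; the fingertips stand 8 mm ahead of it and the grasp point (between the pads) lies 11 mm behind it; y points along the fingers, z is the direction in which the jaws open and shut, and the axes are right-handed (so a half turn about y gives the same grasp; the last joint's range is limited). The gripper opens to 87 mm and grips with 3 to 60 N. Pads are 19 mm wide; open, the fingers measure 117 mm over their backs; the gripper's body (75 mm by 190 mm) begins 51 mm behind the grasp point.
Start: joints at [1.055, 0.22, 1.526, -0, 1.395, -0.126], TCP at [0.237, 0.578, 0.231] pointing down, gripper open.
Joint ranges: [-2.98, 2.98], [-0.91, 2.08], [0.09, 2.57], [-1.24, 4.39], [0.2, 2.65], [-2.68, 2.68]. Speed limits (rad/s): [2.57, 2.57, 3.01, 3.14, 3.14, 3.14].

### API

Orientations are given as [roll, pitch, yaw] about the fixed x, y, z axes, in that order (R = Rz(yaw) Ry(pitch) Rx(roll)).
In Python, from bench import read_state, capture, camera_params, hand_in gives the robot as it stands.
- The arm moves only by the tool step_arm, never from a script. Its argument "motion" is one flat list of numbers, 7 for each row, row after row: the turn, a rotation vector about the tool's x, y, z in rad, then the shift along the tool's x, y, z in mm, then the opening, from 0 (shut) to 1 (fully open). A call has 1 to 12 rows; each row is the pose to reach, as a shift and turn from the pose commanded when the call began, along the tool's axes at that moment; what a row does not reach only later rows make up. A row lasts 1/12 s, in which the tool goes at most 41.7 mm and 7.16 degrees, less where a joint would pass 70% of its speed; a pose out of reach is approached as far as the arm can. A call with a gripper value outside its range is refused whole. The fingers move at their own pace and stop on an object; the grip force is fixed at half the most. Time passes only in rows, so rows that repeat a pose let the fingers close. It gives the time, the measured TCP pose, the force and the opening at its end, in the units of the state.
- read_state(): the state, without advancing time (a new reading comes with each control period).
- capture(name): name is "scene" or "top"; returns the picture (480x640x3 uint8, red, green, blue); there is no depth.
- camera_params(name): a dict with "vfov" (degrees; the focal length in pixels is half the picture's height over the tangent of half this angle, whatever the lens; pixels are square), "cx", "cy" (the principal point, pixels), "dist_coeffs" ([k1, k2, p1, p2, k3] as OpenCV has them; the pictures are not rectified), "R" (3x3) and "t" (3): a world point X has camera coordinates R X + t. Camera axes: x right, y down, z forward; pixel columns grow to the right and rows downward; lengths in m; the calibration is good to about 2 mm. A picture is of the moment at which its call begins. camera_params takes no time and is no camera call.
- hand_in(): hands the job in, once; it reports no verdict.
The state is a dict: "t": time; "qpos": joint angles; "qd": joint speeds; "joint_torque": joint torques, N m; "tool_pos": TCP position; "orientation": TCP orientation; "force": force on the tool from outside, world axes, zero at the start; "moment": the same for the moment, N m; "finger_gap": opening from 0.0 (shut) to 1.0 (fully open).
Only numpy, scipy, OpenCV 4.12 (cv2) and the standard library are available. Lean on these libraries where they do the work, as an engineer would, in place of code of your own. Each camera call takes 0.05 s, during which the arm holds its last target. There are 200 camera calls.

## Working session

There is one attempt and no reset: what is moved stays moved. The work goes in short steps, Python scripts to look and compute and a tool call to move; the robot and the scene stay as the last step left them, time stands still between calls to the robot, and variables do not carry over. Pictures are saved under pics/ and viewed, about 8 in all and at most 12, crops included, and the job is handed in when it is done.

Besides the shell and the picture viewer there is one more tool, called after "Request:" in YAML: its name, and indented under it one key for each argument. step_arm: Moves the arm, as the interface text tells. Its arguments: {"type":"object","properties":{"motion":{"type":"array"}},"required":["motion"]}

```bash
mkdir -p pics; ls
python3 - <<'E'
from bench import *
import cv2
for n in("scene","top"):
    im=capture(n); cv2.imwrite(f"pics/{n}0.png",im[:,:,::-1]); p=camera_params(n); print(n,{k:(v.round(4).tolist() if hasattr(v,'round') and hasattr(v,'tolist') else v) for k,v in p.items()})
print(read_state())
E
```

```text
pics
scene {'vfov': 43.57447008876547, 'cx': 317.59481866831493, 'cy': 248.67103460365982, 'dist_coeffs': [-0.1655, 0.0, 0.0, 0.0, 0.0], 'R': [[0.6271, -0.7786, -0.0225], [-0.4716, -0.3566, -0.8065], [0.6199, 0.5164, -0.5908]], 't': [-0.3957, 0.3591, 1.258]}
top {'vfov': 46.05816760440102, 'cx': 321.8811946716849, 'cy': 241.89573672584675, 'dist_coeffs': [-0.0772, 0.0, 0.0, 0.0, 0.0], 'R': [[-0.0057, -1.0, 0.0059], [-0.9822, 0.0045, -0.1877], [0.1876, -0.0069, -0.9822]], 't': [-0.049, 0.6013, 1.1887]}
{'t': 0.1, 'qpos': array([ 1.05486980e+00,  2.21146752e-01,  1.52754199e+00, -2.75970855e-05,
        1.39469221e+00, -1.26104677e-01]), 'qd': array([ 0.00173225, -0.00124313, -0.00238684, -0.00066063, -0.00073853,
        0.00088695]), 'joint_torque': array([ 1.19052384e-03, -4.95947313e+01, -3.88517833e+01,  7.01045967e-02,
        5.15263702e-02, -2.09414856e-05]), 'tool_pos': array([0.23724854, 0.57760906, 0.22952298]), 'orientation': array([-1.57257385e+00,  1.97970102e-04, -3.89817170e-01]), 'force': array([ 0.45017217, -0.23044328, -0.61593904]), 'moment': array([0.03293689, 0.00903437, 0.02020162]), 'finger_gap': 1.0057756327145644}
```

View pics/scene0.png

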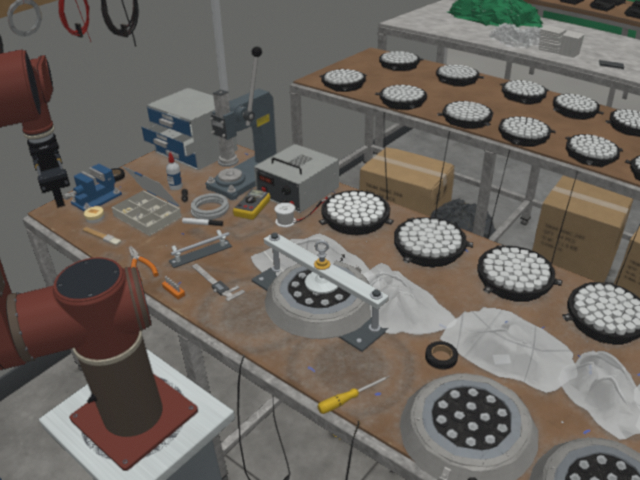

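View pics/top0.png

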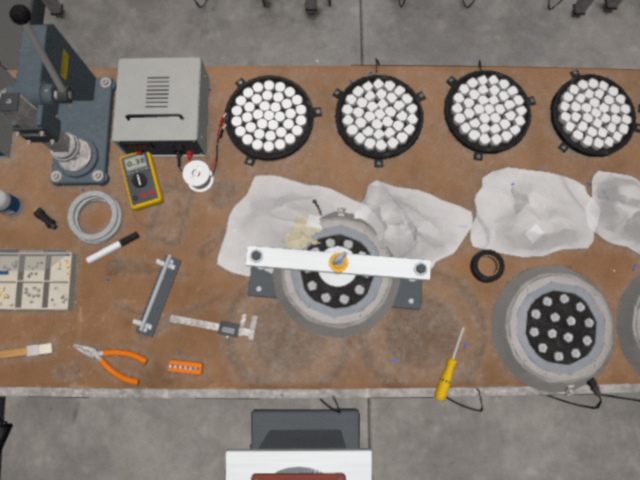

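The scene view shows the rest at about (200,248), the eye at (322,247) and the caliper at (218,283). In the top view the rest is at (158,295), the eye at (339,260), the tape at (487,265) and the spool at (198,176). Next I'll enlarge the rest and eye.

Run:
```python
import cv2,numpy as np
t=cv2.imread('pics/top0.png');s=cv2.imread('pics/scene0.png')
a=cv2.resize(t[245:345,120:220],(400,400),interpolation=cv2.INTER_CUBIC)
b=cv2.resize(t[235:285,314:364],(400,400),interpolation=cv2.INTER_CUBIC)
c=cv2.resize(s[225:275,160:240],(400,250)[0:2],interpolation=cv2.INTER_CUBIC)
c=cv2.resize(s[225:270,163:235],(400,250),interpolation=cv2.INTER_CUBIC)
d=cv2.resize(s[232:282,297:347],(250,250),interpolation=cv2.INTER_CUBIC)
o=np.zeros((600,800,3),np.uint8); o[:400,:400]=a;o[:400,400:]=b
o[400:,:320]=cv2.resize(s[225:270,163:235],(320,200),interpolation=cv2.INTER_CUBIC)
o[400:,400:600]=cv2.resize(s[232:272,302:342],(200,200),interpolation=cv2.INTER_CUBIC)
cv2.imwrite('pics/z1.png',o)
```

```text
(no output)
```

View pics/z1.png

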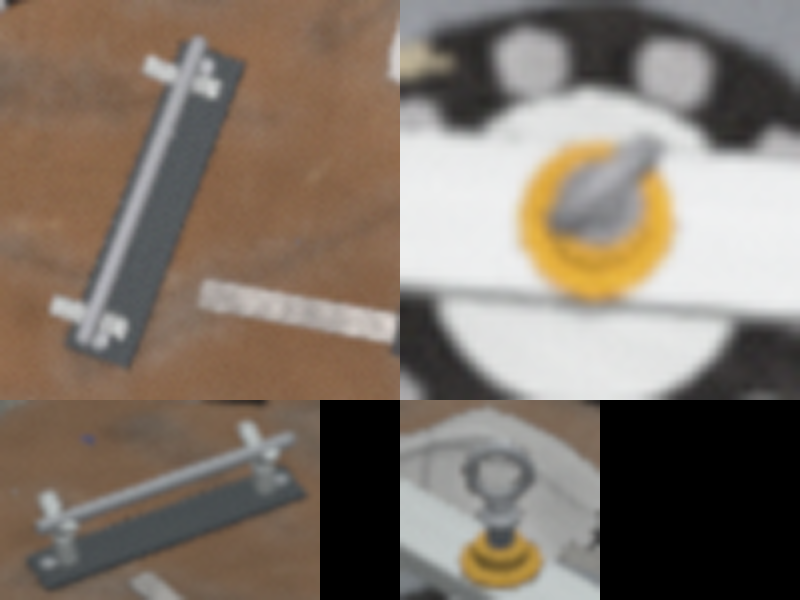

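```bash
cat > h.py <<'E'
import numpy as np,cv2
from bench import *
def K(n):
    p=camera_params(n); f=240/np.tan(np.radians(p['vfov'])/2)
    return np.array([[f,0,p['cx']],[0,f,p['cy']],[0,0,1]]),np.array(p['dist_coeffs'],float),np.array(p['R']),np.array(p['t'])
def ray(n,px):
    k,d,R,t=K(n); u=cv2.undistortPoints(np.array([[px]],float),k,d)[0,0]
    return -R.T@t, R.T@np.array([u[0],u[1],1])
def atz(n,px,z):
    c,r=ray(n,px); return c+r*(z-c[2])/r[2]
def proj(n,X):
    k,d,R,t=K(n); return cv2.projectPoints(np.array(X,float).reshape(-1,3),cv2.Rodrigues(R)[0],t,k,d)[0].reshape(-1,2)
def tri(a,b):
    A=np.zeros((3,3));v=np.zeros(3)
    for n,p in(("scene",a),("top",b)):
        c,r=ray(n,p); r/=np.linalg.norm(r); M=np.eye(3)-np.outer(r,r);A+=M;v+=M@c
    return np.linalg.solve(A,v)
E
python3 - <<'E'
from h import *
np.set_printoptions(precision=4,suppress=True)
e=[atz('top',p,.036) for p in((170,255),(141.5,330))]; f=[atz('scene',p,.036) for p in((229.6,233.3),(172.4,252.9))]
for q in(e,f):
    d=q[0]-q[1]; print(q,(q[0]+q[1])/2,np.linalg.norm(d),np.degrees(np.arctan2(d[1],d[0])))
print('tri bar',tri((229.6,233.3),(170,255)),tri((172.4,252.9),(141.5,330)))
E0=atz('scene',(321.8,246.6),.172); print('eye scene',E0, 'top',atz('top',(340,257.5),.190),atz('top',(340,257.5),.185))
print('bush top z130',atz('top',(314+197/8,235+220/8),.13))
print('cams',[ray(n,(320,240))[0] for n in('top','scene')])
print('ring ends', atz('top',(334,261.5),.172),atz('top',(345.9,253.1),.172))
# clamp bridge ends nuts top
print('nuts',atz('top',(256,255.5),.13),atz('top',(421,268.5),.13))
print('caliper',atz('top',(172,319),0.01),atz('top',(255,328),.01),'spool',atz('top',(198,176),.051))
print('pillars base / tape',atz('top',(487,265),.019))
E
```

```text
[array([0.5767, 0.2887, 0.036 ]), array([0.4099, 0.3451, 0.036 ])] [0.4933 0.3169 0.036 ] 0.17612231045466575 -18.68135146400632
[array([0.5785, 0.286 , 0.036 ]), array([0.4122, 0.347 , 0.036 ])] [0.4953 0.3165 0.036 ] 0.17716525210866535 -20.150573465709574
tri bar [0.578  0.2877 0.0354] [0.41   0.3441 0.0386]
eye scene [ 0.5442 -0.0879  0.172 ] top [ 0.5444 -0.0865  0.19  ] [ 0.5452 -0.0867  0.185 ]
bush top z130 [ 0.5437 -0.0859  0.13  ]
cams [array([ 0.3673, -0.0436,  1.2807]), array([-0.3623, -0.8296,  1.024 ])]
ring ends [ 0.5394 -0.0752  0.172 ] [ 0.5562 -0.0991  0.172 ]
nuts [0.5592 0.0847 0.13  ] [ 0.5303 -0.2559  0.13  ]
caliper [0.4354 0.285  0.01  ] [0.4152 0.0979 0.01  ] spool [0.7562 0.2289 0.051 ]
pillars base / tape [ 0.5531 -0.4281  0.019 ]
```

```bash
cat >> h.py <<'E'
from scipy.spatial.transform import Rotation as Ro
def rel(P,yawdeg,P0=None,o0=None):
    s=read_state(); P0=s['tool_pos'] if P0 is None else np.array(P0); o0=s['orientation'] if o0 is None else o0
    R0=Ro.from_euler('xyz',o0); R1=Ro.from_euler('xyz',[-np.pi/2,0,np.radians(yawdeg)])
    return np.round((R0.inv()*R1).as_rotvec(),4), np.round(R0.inv().apply(np.array(P)-P0)*1000,1)
E
python3 - <<'E'
from h import *
from scipy.optimize import minimize
# ring fit: torus silhouettes vs grey(low-saturation, darker than white bridge) pixels around eye
def torus(c,a):
    ax=np.array([np.cos(a),np.sin(a),0]);u=np.array([-np.sin(a),np.cos(a),0]);z=np.array([0,0,1.])
    T,Q=np.meshgrid(np.linspace(0,2*np.pi,90),np.linspace(0,2*np.pi,16))
    T=T.ravel()[:,None];Q=Q.ravel()[:,None]; r=14+4*np.cos(Q)
    return np.array(c)+.001*(r*np.cos(T)*u+r*np.sin(T)*z+4*np.sin(Q)*ax)
for a in(20,30,35,40,50,60):
    p=proj('top',torus([.5442,-.0865,.172],np.radians(a)))
    q=p@np.array([1,0]); 
    h=cv2.convexHull(p.astype(np.float32)); r=cv2.fitEllipse(h); print(a,(p.min(0)-[314,235])*8+[400,0],(p.max(0)-[314,235])*8+[400,0])
    im=cv2.resize(cv2.imread('pics/top0.png')[235:285,314:364],(400,400),interpolation=cv2.INTER_CUBIC)
    cv2.polylines(im,[((h-np.float32([314,235]))*8).astype(int)],True,(0,0,255),1)
    globals().setdefault('L',[]).append(im[50:250,80:330])
o=np.vstack([np.hstack(L[:3]),np.hstack(L[3:])]); cv2.imwrite('pics/z2.png',o)
print(rel([.5367,.3018,.13],-19.4))
print(rel([.5367,.3018,.025],-19.4))
E
```

```text
20 [536.51106273 155.09077929] [674.09571978 229.68277119]
30 [540.816005   147.16057569] [669.73997536 237.68764173]
35 [543.71667886 143.09744678] [666.82116921 241.79692468]
40 [546.56011707 139.31503968] [663.99064107 245.62402952]
50 [553.44098981 132.9017072 ] [657.09476821 252.1167588 ]
60 [561.82755849 127.3764116 ] [648.736667   257.68192032]
(array([ 0.0018, -0.0512, -0.0002]), array([ 381.8,   99.7, -141.1]))
(array([ 0.0018, -0.0512, -0.0002]), array([ 381.8,  204.7, -141. ]))
```

View pics/z2.png

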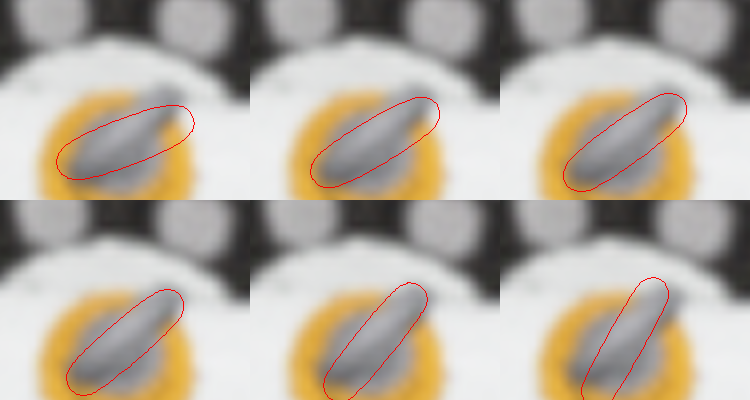

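The ring overlay fits best at about 38° for the hole's axis, with the eye centre good to about 1 mm. Now I move over the bar.

Request:
step_arm:
  motion: [0,-0.005,0,38,10,-14,1,0,-0.01,0,76,20,-28,1,0,-0.015,0,114,30,-42,1,0,-0.02,0,152,40,-56,1,0,-0.025,0,190,50,-70,1,0,-0.03,0,228,60,-84,1,0,-0.035,0,266,70,-98,1,0,-0.04,0,304,80,-112,1,0,-0.045,0,342,90,-126,1,0,-0.051,0,370,100,-137,1,0,-0.051,0,382,100,-141,1,0,-0.051,0,382,100,-141,1]

```text
t: 1.1
tool_pos: [0.5386, 0.2999, 0.1294]
orientation: [-1.572, 0.001, -0.343]
force: [-0.9, 0.5, -0.0]
finger_gap: 1.0
```

Run:
```python
from h import *
s=read_state(); print(s['t'],s['tool_pos'],s['orientation'],s['force'],s['moment'])
print(rel([.5367,.3018,.025],-19.4))
im=capture('top')[:,:,::-1]; im2=capture('scene')[:,:,::-1]
cv2.imwrite('pics/a.png',np.hstack([cv2.resize(im[235:345,100:240],(400,314)),cv2.resize(im2[180:290,150:290],(400,314))]))
```

```text
1.1 [0.53858513 0.29990998 0.1293505 ] [-1.57245310e+00  1.07268387e-03 -3.42753425e-01] [-0.88893016  0.54856633 -0.04324815] [-0.0253642   0.01847566 -0.04609966]
(array([ 0.0017, -0.0042, -0.0011]), array([ -2.3, 104.4,   1.3]))
```

View pics/a.png

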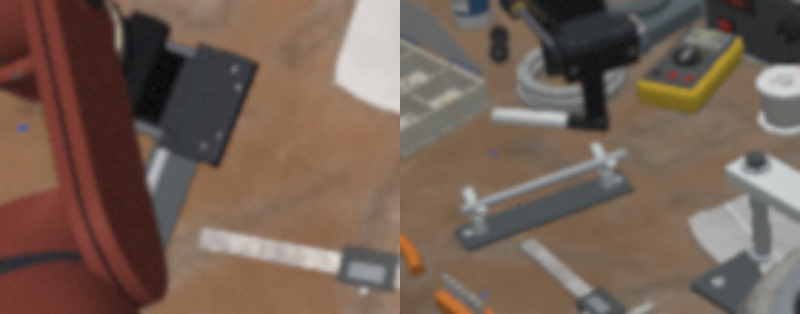

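The gripper hangs over the far half of the bar with its jaws across it, and the bar lies clear in both vees. I descend and close.

Request:
step_arm:
  motion: [0,0,0,0,25,0,1,0,0,0,0,50,0,1,0,0,0,0,75,0,1,0,0,0,0,92,0,1,0,0,0,0,104.5,0,1,0,0,0,0,104.5,0,1,0,0,0,0,104.5,0,1,0,0,0,0,104.5,0,0.5,0,0,0,0,104.5,0,0.0,0,0,0,0,104.5,0,0,0,0,0,0,104.5,0,0,0,0,0,0,104.5,0,0]

```text
t: 2.2
tool_pos: [0.5378, 0.3026, 0.0268]
orientation: [-1.57, -0.001, -0.339]
force: [-0.3, 0.4, 0.9]
finger_gap: 0.707
```

Request:
step_arm:
  motion: [0,0,0,0,0,0,0,0,0,0,0,0,0,0,0,0,0,0,0,0,0,0,0,0,0,0,0,0]

```text
t: 2.53
tool_pos: [0.5373, 0.3025, 0.026]
orientation: [-1.571, 0.0, -0.339]
force: [0.1, 0.1, 0.6]
finger_gap: 0.401
```

Request:
step_arm:
  motion: [0,0,0,0,0,0,0,0,0,0,0,0,0,0,0,0,0,0,0,0,0,0,0,0,0,0,0,0,0,0,0,0,0,0,0,0,0,0,0,0,0,0,0,0,0,0,0,0,0]

```text
t: 3.12
tool_pos: [0.5371, 0.3022, 0.026]
orientation: [-1.571, 0.0, -0.339]
force: [-0.5, -2.0, 0.3]
finger_gap: 0.099
```

Run:
```python
from h import *
s=read_state(); print(s['t'],s['tool_pos'],s['orientation'],s['force'],s['moment'],s['finger_gap'])
```

```text
3.1167 [0.53714145 0.30220976 0.02599273] [-1.57145902e+00  1.62362379e-04 -3.38684750e-01] [-0.47749743 -2.0468939   0.34158687] [-0.44644369  0.15616809  0.02741815] 0.09937503699062572
```

Request:
step_arm:
  motion: [0,0,0,0,-8,0,0,0,0,0,0,-20,0,0,0,0,0,0,-40,0,0,0,0,0,0,-70,0,0,0,0,0,0,-100,0,0,0,0,0,0,-130,0,0,0,0,0,0,-155,0,0,0,0,0,0,-175,0,0,0,0,0,0,-185,0,0,0,0,0,0,-185,0,0,0,0,0,0,-185,0,0]

```text
t: 4.03
tool_pos: [0.5373, 0.3027, 0.2114]
orientation: [-1.57, -0.001, -0.339]
force: [-0.5, -0.4, -1.6]
finger_gap: 0.105
```

Run:
```python
from h import *
s=read_state(); print(s['t'],s['tool_pos'],s['orientation'],s['force'],s['moment'],s['finger_gap'])
c=np.array([.5443,-.0865]); a=np.radians(38); d=np.array([np.cos(a),np.sin(a)])
# pre-insert: hand 180 mm out along hole axis (tip 45 mm short)
for r in(.185,): print('pre',np.r_[c+r*d,.161], rel(np.r_[c+r*d,.161],38), rel(np.r_[c+r*d,.211],38))
```

```text
4.0333 [0.53734451 0.30268066 0.21135857] [-1.56998660e+00 -7.26157006e-04 -3.38733698e-01] [-0.51192166 -0.38510554 -1.6239657 ] [-0.07615464 -0.04824467 -0.00868878] 0.10471993743911642
pre [0.69008199 0.02739737 0.161     ] (array([-4.000e-04, -1.002e+00,  1.100e-03]), array([ 235.5,   50.4, -208.9])) (array([-4.000e-04, -1.002e+00,  1.100e-03]), array([ 235.5,    0.4, -208.9]))
```

Request:
step_arm:
  motion: [0,-0.09,0,20,0,-18,0,0,-0.18,0,40,0,-36,0,0,-0.27,0,61,0,-54,0,0,-0.36,0,82,0,-73,0,0,-0.45,0,104,0,-92,0,0,-0.54,0,126,0,-112,0,0,-0.63,0,148,0,-131,0,0,-0.72,0,170,0,-150,0,0,-0.81,0,191,0,-169,0,0,-0.9,0,212,0,-188,0,0,-0.97,0,228,0,-202,0,0,-1.002,0,235.5,0,-209,0]

```text
t: 5.03
tool_pos: [0.6897, 0.0241, 0.2077]
orientation: [-1.569, 0.003, 0.664]
force: [-0.0, 0.5, -0.5]
finger_gap: 0.105
```

Request:
step_arm:
  motion: [0,0,0,0,15,0,0,0,0,0,0,30,0,0,0,0,0,0,42,0,0,0,0,0,0,50,0,0,0,0,0,0,50,0,0,0,0,0,0,50,0,0]

```text
t: 5.53
tool_pos: [0.6891, 0.0275, 0.1597]
orientation: [-1.569, 0.002, 0.664]
force: [1.2, 0.9, -1.9]
finger_gap: 0.104
```

Run:
```python
from h import *
s=read_state(); print(s['t'],s['tool_pos'],s['orientation'],s['force'],s['moment'],s['finger_gap'])
im=capture('scene')[:,:,::-1]; t=capture('top')[:,:,::-1]
cv2.imwrite('pics/b_s.png',im);cv2.imwrite('pics/b_t.png',t)
cv2.imwrite('pics/b.png',np.hstack([cv2.resize(im[205:285,282:362],(400,400),interpolation=cv2.INTER_CUBIC),cv2.resize(t[170:290,280:400],(400,400),interpolation=cv2.INTER_CUBIC)]))
```

```text
5.5333 [0.68912045 0.0274605  0.15965898] [-1.56911082  0.00178906  0.66353836] [ 1.2472178   0.93372829 -1.91915187] [ 0.14430042  0.01344067 -0.01429035] 0.10419529237056603
```

View pics/b.png

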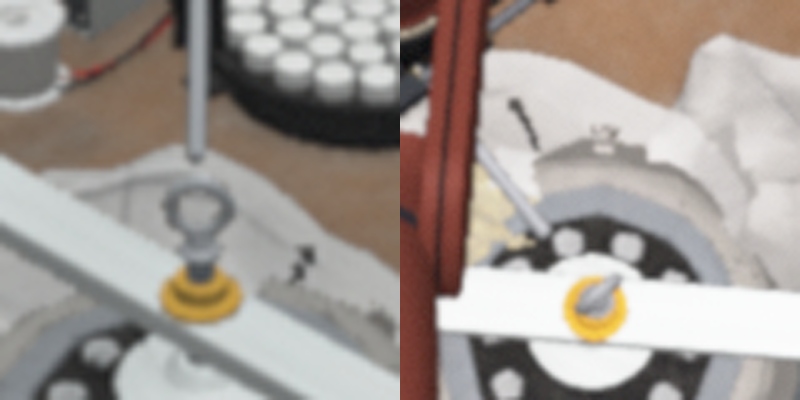

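Run:
```python
from h import *
np.set_printoptions(precision=4,suppress=True)
print('tip',tri((321.2,237.2),(323.6,241.6)))
s=read_state();y=s['orientation'][2];d=np.array([np.cos(y),np.sin(y),0])
P=s['tool_pos']+[0,0,.011]; print('expected tip',P-.135*d, 'px',proj('scene',P-.135*d),proj('top',P-.135*d), 'axis px',proj('top',P-.1*d))
print('eye px',proj('scene',[.5443,-.0865,.172]),proj('top',[.5443,-.0865,.172]))
e=np.array([.5443,-.0865,.1707])
v=e-P; print('along',v@d,'lat(tool z)',v@np.array([-d[1],d[0],0]),'yaw',np.degrees(y))
```

```text
tip [ 0.5816 -0.0553  0.1648]
expected tip [ 0.584  -0.0558  0.1728] px [[321.6676 234.2044]] [[324.0975 239.3969]] axis px [[313.276  225.9727]]
eye px [[321.372  246.3877]] [[339.665  259.0181]]
along -0.18521226914105168 lat(tool z) 0.0002785400600629148 yaw 38.02175769956069
```

The bar is laterally in line with the eye (scene: tip at (321,237), eye at (322,247)), but its tip sags about 6 mm. I raise 6 mm and push in.

Request:
step_arm:
  motion: [0,0,0,0,-6,0,0,0,0,0,0,-6,0,0,0,0,0,-10,-6,0,0,0,0,0,-20,-6,0,0,0,0,0,-30,-6,0,0,0,0,0,-38,-6,0,0,0,0,0,-46,-6,0,0,0,0,0,-54,-6,0,0,0,0,0,-54,-6,0,0]

```text
t: 6.38
tool_pos: [0.6461, -0.0073, 0.167]
orientation: [-1.571, 0.001, 0.662]
force: [0.5, 0.3, -1.2]
finger_gap: 0.103
```

Request:
step_arm:
  motion: [0,0,0,-8,0,0,0,0,0,0,-16,0,0,0,0,0,0,-24,0,0,0,0,0,0,-31,0,0,0,0,0,0,-31,0,0,0,0,0,0,-31,0,0,0]

```text
t: 6.88
tool_pos: [0.6227, -0.0255, 0.1672]
orientation: [-1.571, -0.0, 0.663]
force: [0.4, 0.2, -1.1]
finger_gap: 0.1
```

Run:
```python
from h import *
s=read_state(); print(s['t'],s['tool_pos'],s['orientation'],s['force'],s['moment'],s['finger_gap'])
im=capture('scene')[:,:,::-1]; t=capture('top')[:,:,::-1]
cv2.imwrite('pics/c.png',np.hstack([cv2.resize(im[205:285,282:362],(400,400),interpolation=cv2.INTER_CUBIC),cv2.resize(t[210:290,300:380],(400,400),interpolation=cv2.INTER_CUBIC)]))
```

```text
6.8833 [ 0.62272687 -0.02547855  0.16716199] [-1.57085385e+00 -2.46339601e-04  6.62557508e-01] [ 0.3983697   0.24637767 -1.14637509] [ 0.14275767 -0.01846482 -0.01676826] 0.10044339035870123
```

View pics/c.png

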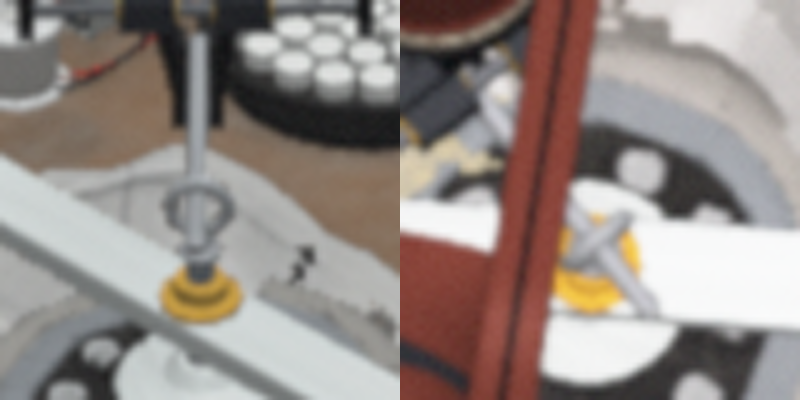

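The bar is through the eye with about 35 mm out the other side, no contact force. I take up the play clockwise over 40°.

Request:
step_arm:
  motion: [0,0.0873,0,-0.4,0,-8.7,0,0,0.1745,0,-1.5,0,-17.4,0,0,0.2618,0,-3.4,0,-25.9,0,0,0.3491,0,-6.0,0,-34.2,0,0,0.4363,0,-9.4,0,-42.3,0,0,0.5236,0,-13.4,0,-50,0,0,0.6109,0,-18.1,0,-57.4,0,0,0.6981,0,-23.4,0,-64.3,0,0,0.6981,0,-23.4,0,-64.3,0,0,0.6981,0,-23.4,0,-64.3,0,0,0.6981,0,-23.4,0,-64.3,0]

```text
t: 7.9
tool_pos: [0.6442, -0.0897, 0.1669]
orientation: [-1.57, 0.0, -0.032]
force: [0.3, -0.0, -1.6]
finger_gap: 0.104
```

```bash
cat > q.py <<'E'
from h import *
np.set_printoptions(precision=3,suppress=True)
s=read_state();e=np.array([.5443,-.0865]);v=s['tool_pos'][:2]-e;F=s['force'];M=s['moment'];y=s['orientation'][2]
X=np.array([np.cos(y),np.sin(y)]);Z=np.array([-X[1],X[0]])
T=v[0]*F[1]-v[1]*F[0]
print('t %.2f r %.4f phi %.2f yaw %.2f z %.4f Fx %.2f Fz %.2f Fup %.2f rF %.3f Mz %.3f | screw torque(+cw) %.3f gap %.3f'%(s['t'],np.hypot(*v),np.degrees(np.arctan2(v[1],v[0])),np.degrees(y),s['tool_pos'][2],F[:2]@X,F[:2]@Z,F[2],T,M[2],T+M[2],s['finger_gap']))
E
python3 q.py
```

```text
t 7.90 r 0.0999 phi -1.86 yaw -1.85 z 0.1669 Fx 0.28 Fz -0.00 Fup -1.59 rF -0.000 Mz 0.020 | screw torque(+cw) 0.020 gap 0.104
```

Request:
step_arm:
  motion: [0,0.0698,0,-0.2,0,-7.0,0,0,0.1396,0,-1.0,0,-13.9,0,0,0.2094,0,-2.2,0,-20.8,0,0,0.2793,0,-3.9,0,-27.6,0,0,0.3491,0,-6.0,0,-34.2,0,0,0.4189,0,-8.6,0,-40.7,0,0,0.4189,0,-8.6,0,-40.7,0,0,0.4189,0,-8.6,0,-40.7,0,0,0.4189,0,-8.6,0,-40.7,0]

```text
t: 8.65
tool_pos: [0.6343, -0.1298, 0.1671]
orientation: [-1.57, 0.0, -0.45]
force: [-0.0, 1.3, -1.4]
finger_gap: 0.102
```

```bash
python3 q.py
```

```text
t 8.65 r 0.0998 phi -25.68 yaw -25.81 z 0.1671 Fx -0.58 Fz 1.11 Fup -1.39 rF 0.111 Mz -0.071 | screw torque(+cw) 0.040 gap 0.102
```

Request:
step_arm:
  motion: [0,0.0349,0,-0.1,0,-3.5,0,0,0.0698,0,-0.2,0,-7.0,0,0,0.1047,0,-0.5,0,-10.5,0,0,0.1396,0,-1.0,0,-13.9,0]

```text
t: 8.98
tool_pos: [0.6273, -0.1417, 0.167]
orientation: [-1.57, 0.0, -0.592]
force: [1.1, 1.7, -1.1]
finger_gap: 0.101
```

```bash
python3 q.py
```

```text
t 8.98 r 0.0997 phi -33.60 yaw -33.92 z 0.1670 Fx -0.04 Fz 2.06 Fup -1.08 rF 0.205 Mz -0.077 | screw torque(+cw) 0.128 gap 0.101
```

Request:
step_arm:
  motion: [0,0,0,0,0,0,0,0,0,0,0,0,0,0]

```text
t: 9.15
tool_pos: [0.6272, -0.1419, 0.167]
orientation: [-1.57, 0.0, -0.591]
force: [1.2, 3.1, -1.8]
finger_gap: 0.103
```

```bash
python3 q.py
```

```text
t 9.15 r 0.0997 phi -33.77 yaw -33.85 z 0.1670 Fx -0.71 Fz 3.24 Fup -1.84 rF 0.323 Mz -0.088 | screw torque(+cw) 0.235 gap 0.103
```

```bash
cat > q.py <<'E'
from h import *
import sys
e=np.array([.5443,-.0865]);N=int(sys.argv[1]) if len(sys.argv)>1 else 6
L=[]
for i in range(N):
    if i: capture('top')
    s=read_state();v=s['tool_pos'][:2]-e;F=s['force'];M=s['moment'];y=s['orientation'][2]
    X=np.array([np.cos(y),np.sin(y)]);Z=np.array([-X[1],X[0]])
    T=v[0]*F[1]-v[1]*F[0]
    L.append([F[:2]@X,F[:2]@Z,F[2],M[2],T+M[2]])
L=np.array(L)
print('t %.2f r %.4f phi %.2f yaw %.2f z %.4f gap %.3f'%(s['t'],np.hypot(*v),np.degrees(np.arctan2(v[1],v[0])),np.degrees(y),s['tool_pos'][2],s['finger_gap']))
print('Fx Fz Fup Mz T mean',L.mean(0).round(3),'sd',L.std(0).round(3),'T list',L[:,4].round(2))
E
python3 q.py
```

```text
t 9.40 r 0.0998 phi -33.92 yaw -33.93 z 0.1669 gap 0.098
Fx Fz Fup Mz T mean [-1.205  3.178 -2.116 -0.109  0.208] sd [0.413 0.197 0.286 0.016 0.028] T list [0.23 0.16 0.22 0.22 0.23 0.19]
```

Request:
step_arm:
  motion: [0,0.0349,0,-0.1,0,-3.5,0,0,0.0698,0,-0.2,0,-7.0,0,0,0.0698,0,-0.2,0,-7.0,0]

```text
t: 9.65
tool_pos: [0.6227, -0.1483, 0.1669]
orientation: [-1.571, 0.001, -0.664]
force: [0.6, 4.0, -2.0]
finger_gap: 0.104
```

```bash
python3 q.py 4
```

```text
t 9.80 r 0.0999 phi -38.09 yaw -37.92 z 0.1670 gap 0.098
Fx Fz Fup Mz T mean [-1.932  2.907 -1.714 -0.149  0.14 ] sd [0.043 0.588 0.25  0.026 0.049] T list [0.2  0.16 0.07 0.12]
```

Request:
step_arm:
  motion: [0,0.0349,0,-0.1,0,-3.5,0,0,0.0698,0,-0.2,0,-7.0,0,0,0.0698,0,-0.2,0,-7.0,0]

```text
t: 10.05
tool_pos: [0.6183, -0.1537, 0.1669]
orientation: [-1.571, 0.001, -0.734]
force: [0.1, 5.0, -2.3]
finger_gap: 0.099
```

```bash
python3 q.py 4
```

```text
t 10.20 r 0.1000 phi -42.09 yaw -41.91 z 0.1670 gap 0.098
Fx Fz Fup Mz T mean [-3.059  2.737 -1.903 -0.155  0.118] sd [0.273 0.611 0.404 0.019 0.057] T list [0.21 0.09 0.06 0.1 ]
```

Request:
step_arm:
  motion: [0,0.0349,0,-0.1,0,-3.5,0,0,0.0698,0,-0.2,0,-7.0,0,0,0.0698,0,-0.2,0,-7.0,0]

```text
t: 10.45
tool_pos: [0.6134, -0.1587, 0.1669]
orientation: [-1.571, 0.001, -0.803]
force: [0.2, 5.3, -1.3]
finger_gap: 0.104
```

```bash
python3 q.py 4
```

```text
t 10.60 r 0.1000 phi -46.06 yaw -45.89 z 0.1669 gap 0.103
Fx Fz Fup Mz T mean [-4.07   3.321 -1.222 -0.168  0.163] sd [0.336 0.607 0.275 0.049 0.036] T list [0.18 0.14 0.21 0.12]
```

Request:
step_arm:
  motion: [0,0.0349,0,-0.1,0,-3.5,0,0,0.0698,0,-0.2,0,-7.0,0,0,0.0698,0,-0.2,0,-7.0,0]

```text
t: 10.85
tool_pos: [0.6083, -0.1633, 0.1669]
orientation: [-1.571, 0.001, -0.873]
force: [-0.7, 5.1, -1.6]
finger_gap: 0.105
```

```bash
python3 q.py 4
```

```text
t 11.00 r 0.1000 phi -50.04 yaw -49.90 z 0.1669 gap 0.101
Fx Fz Fup Mz T mean [-4.186  3.188 -2.245 -0.16   0.157] sd [0.795 0.324 0.369 0.011 0.036] T list [0.11 0.21 0.14 0.16]
```

Request:
step_arm:
  motion: [0,0.0349,0,-0.1,0,-3.5,0,0,0.0698,0,-0.2,0,-7.0,0,0,0.0698,0,-0.2,0,-7.0,0]

```text
t: 11.25
tool_pos: [0.6028, -0.1675, 0.1669]
orientation: [-1.571, 0.001, -0.943]
force: [-0.7, 6.5, -1.8]
finger_gap: 0.103
```

```bash
python3 q.py 4
```

```text
t 11.40 r 0.0999 phi -53.99 yaw -53.89 z 0.1669 gap 0.104
Fx Fz Fup Mz T mean [-5.048  3.18  -1.946 -0.167  0.149] sd [0.413 0.203 0.472 0.026 0.02 ] T list [0.12 0.17 0.16 0.15]
```

Request:
step_arm:
  motion: [0,0.0349,0,-0.1,0,-3.5,0,0,0.0698,0,-0.2,0,-7.0,0,0,0.0698,0,-0.2,0,-7.0,0]

```text
t: 11.65
tool_pos: [0.597, -0.1713, 0.1669]
orientation: [-1.571, 0.001, -1.012]
force: [0.1, 7.5, -2.6]
finger_gap: 0.102
```

```bash
python3 q.py 4
```

```text
t 11.80 r 0.0999 phi -57.96 yaw -57.89 z 0.1669 gap 0.104
Fx Fz Fup Mz T mean [-5.472  3.576 -2.065 -0.146  0.21 ] sd [0.658 0.691 0.366 0.027 0.088] T list [0.24 0.06 0.27 0.27]
```

Request:
step_arm:
  motion: [0,0.0349,0,-0.1,0,-3.5,0,0,0.0698,0,-0.2,0,-7.0,0,0,0.0698,0,-0.2,0,-7.0,0]

```text
t: 12.05
tool_pos: [0.591, -0.1747, 0.1669]
orientation: [-1.57, 0.001, -1.082]
force: [-0.2, 7.5, -1.6]
finger_gap: 0.102
```

```bash
python3 q.py 5
```

```text
t 12.25 r 0.0998 phi -61.91 yaw -61.88 z 0.1669 gap 0.101
Fx Fz Fup Mz T mean [-5.61   3.205 -1.625 -0.185  0.134] sd [0.565 0.463 0.452 0.021 0.055] T list [0.13 0.04 0.14 0.15 0.21]
```

Request:
step_arm:
  motion: [0,0.0349,0,-0.1,0,-3.5,0,0,0.0698,0,-0.2,0,-7.0,0,0,0.0698,0,-0.2,0,-7.0,0]

```text
t: 12.5
tool_pos: [0.5848, -0.1776, 0.1668]
orientation: [-1.57, 0.001, -1.152]
force: [1.7, 7.0, -2.8]
finger_gap: 0.101
```

```bash
python3 q.py 5
```

```text
t 12.70 r 0.0997 phi -65.87 yaw -65.88 z 0.1669 gap 0.101
Fx Fz Fup Mz T mean [-6.307  3.512 -2.193 -0.148  0.203] sd [0.372 0.657 0.839 0.043 0.057] T list [0.21 0.19 0.11 0.22 0.29]
```

Request:
step_arm:
  motion: [0,0.0349,0,-0.1,0,-3.5,0,0,0.0698,0,-0.2,0,-7.0,0,0,0.0698,0,-0.2,0,-7.0,0]

```text
t: 12.95
tool_pos: [0.5784, -0.1801, 0.1668]
orientation: [-1.57, 0.002, -1.222]
force: [1.2, 7.5, -2.4]
finger_gap: 0.102
```

```bash
python3 q.py 5
```

```text
t 13.15 r 0.0997 phi -69.84 yaw -69.88 z 0.1669 gap 0.102
Fx Fz Fup Mz T mean [-6.691  3.492 -2.299 -0.165  0.183] sd [0.387 0.316 0.31  0.031 0.048] T list [0.16 0.22 0.15 0.26 0.13]
```

Request:
step_arm:
  motion: [0,0.0349,0,-0.1,0,-3.5,0,0,0.0698,0,-0.2,0,-7.0,0,0,0.0698,0,-0.2,0,-7.0,0]

```text
t: 13.4
tool_pos: [0.5718, -0.1822, 0.1668]
orientation: [-1.57, 0.002, -1.291]
force: [2.2, 6.7, -1.8]
finger_gap: 0.102
```

```bash
python3 q.py 5
```

```text
t 13.60 r 0.0996 phi -73.79 yaw -73.87 z 0.1669 gap 0.104
Fx Fz Fup Mz T mean [-6.988  3.58  -2.416 -0.178  0.179] sd [0.614 0.562 0.46  0.031 0.044] T list [0.17 0.21 0.1  0.19 0.22]
```

Request:
step_arm:
  motion: [0,0.0349,0,-0.1,0,-3.5,0,0,0.0698,0,-0.2,0,-7.0,0,0,0.0698,0,-0.2,0,-7.0,0]

```text
t: 13.85
tool_pos: [0.5651, -0.1838, 0.1669]
orientation: [-1.57, 0.002, -1.361]
force: [2.4, 8.6, -1.6]
finger_gap: 0.102
```

```bash
python3 q.py 5
```

```text
t 14.05 r 0.0995 phi -77.76 yaw -77.87 z 0.1669 gap 0.101
Fx Fz Fup Mz T mean [-7.71   3.478 -2.056 -0.179  0.169] sd [0.473 0.458 0.491 0.03  0.032] T list [0.19 0.2  0.17 0.17 0.11]
```

Request:
step_arm:
  motion: [0,0.0349,0,-0.1,0,-3.5,0,0,0.0698,0,-0.2,0,-7.0,0,0,0.0698,0,-0.2,0,-7.0,0]

```text
t: 14.3
tool_pos: [0.5587, -0.1849, 0.167]
orientation: [-1.569, 0.002, -1.431]
force: [4.1, 9.4, -2.5]
finger_gap: 0.106
```

```bash
python3 q.py 5
```

```text
t 14.50 r 0.0994 phi -81.49 yaw -81.86 z 0.1671 gap 0.106
Fx Fz Fup Mz T mean [-8.965  4.616 -2.425 -0.132  0.333] sd [0.595 0.454 0.215 0.017 0.059] T list [0.43 0.33 0.32 0.34 0.25]
```

Contact: the torque has jumped to about 0.33–0.36 N m. From here I take smaller steps.

Request:
step_arm:
  motion: [0,0.0175,0,0,0,-1.7,0,0,0.0297,0,-0.1,0,-3.0,0,0,0.0297,0,-0.1,0,-3.0,0]

```text
t: 14.75
tool_pos: [0.5563, -0.1851, 0.1672]
orientation: [-1.568, 0.002, -1.459]
force: [4.9, 10.2, -2.5]
finger_gap: 0.103
```

```bash
python3 q.py 8
```

```text
t 15.10 r 0.0994 phi -83.03 yaw -83.56 z 0.1672 gap 0.105
Fx Fz Fup Mz T mean [-8.564  5.668 -2.415 -0.12   0.451] sd [0.542 0.565 0.326 0.022 0.047] T list [0.47 0.49 0.37 0.43 0.44 0.41 0.54 0.46]
```

Request:
step_arm:
  motion: [0,0.01,0,0,0,-1.0,0,0,0.02,0,0,0,-2.0,0,0,0.02,0,0,0,-2.0,0]

```text
t: 15.35
tool_pos: [0.5545, -0.1853, 0.1672]
orientation: [-1.568, 0.002, -1.479]
force: [5.1, 9.6, -2.8]
finger_gap: 0.101
```

```bash
python3 q.py 10
```

```text
t 15.80 r 0.0993 phi -84.07 yaw -84.70 z 0.1672 gap 0.104
Fx Fz Fup Mz T mean [-9.068  6.077 -2.931 -0.084  0.529] sd [0.183 0.286 0.483 0.025 0.042] T list [0.47 0.54 0.49 0.58 0.62 0.55 0.5  0.53 0.53 0.49]
```

It now reads 0.53 N m, about 0.55 allowing for the slightly low readings seen during free running. I swing back to the middle of the play (−50°).

Request:
step_arm:
  motion: [0,-0.0436,0,-0.1,0,4.4,0,0,-0.1309,0,-0.9,0,13.1,0,0,-0.2182,0,-2.4,0,21.6,0,0,-0.3054,0,-4.6,0,30.1,0,0,-0.3927,0,-7.6,0,38.3,0,0,-0.48,0,-11.3,0,46.2,0,0,-0.5672,0,-15.7,0,53.7,0,0,-0.6545,0,-20.7,0,60.9,0,0,-0.7418,0,-26.3,0,67.6,0,0,-0.8727,0,-35.7,0,76.6,0,0,-0.8727,0,-35.7,0,76.6,0,0,-0.8727,0,-35.7,0,76.6,0]

```text
t: 16.8
tool_pos: [0.6266, -0.1451, 0.1672]
orientation: [-1.572, -0.001, -0.609]
force: [-0.8, -0.9, -1.6]
finger_gap: 0.101
```

```bash
python3 q.py 3
python3 - <<'E'
from h import *
im=capture('scene')[:,:,::-1]; t=capture('top')[:,:,::-1]
cv2.imwrite('pics/d.png',np.hstack([cv2.resize(im[205:285,282:362],(400,400),interpolation=cv2.INTER_CUBIC),cv2.resize(t[220:300,300:380],(400,400),interpolation=cv2.INTER_CUBIC)]))
E
```

```text
t 16.90 r 0.1007 phi -35.76 yaw -34.99 z 0.1671 gap 0.102
Fx Fz Fup Mz T mean [-0.258 -0.462 -1.386  0.008 -0.039] sd [0.113 0.881 0.161 0.016 0.103] T list [-0.12 -0.11  0.11]
```

View pics/d.png

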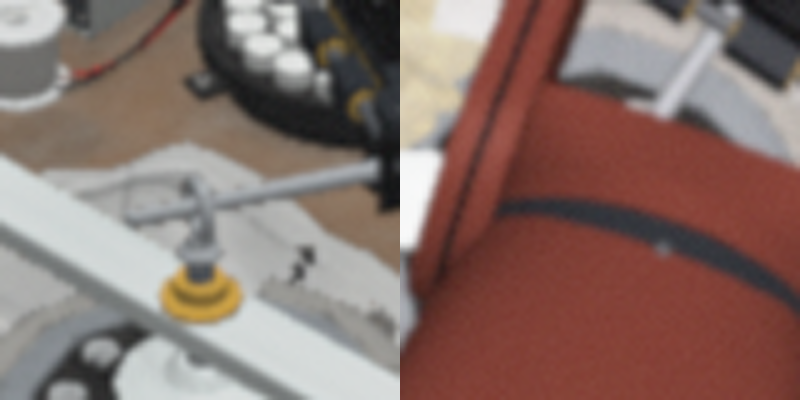

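The bar swings free in the eye; the ring is edge-on to the scene camera, so the hole axis is now near −35°. I draw it straight out.

Request:
step_arm:
  motion: [0,0,0,6,0,0,0,0,0,0,14,0,0,0,0,0,0,22,0,0,0,0,0,0,30,0,0,0,0,0,0,38,0,0,0,0,0,0,46,0,0,0,0,0,0,56,0,0,0,0,0,0,70,0,0,0,0,0,0,85,0,0,0,0,0,0,85,-25,0,0,0,0,0,85,-50,0,0,0,0,0,85,-50,0,0]

```text
t: 18.0
tool_pos: [0.6991, -0.1946, 0.2231]
orientation: [-1.569, -0.008, -0.608]
force: [1.0, -0.5, -0.4]
finger_gap: 0.104
```

Run:
```python
from h import *
s=read_state(); print(s['t'],s['tool_pos'],s['orientation'],s['force'],s['finger_gap'])
im=capture('scene')[:,:,::-1]; t=capture('top')[:,:,::-1]
cv2.imwrite('pics/e_s.png',im)
print(rel([.5369,.3025,.211],-19.4))
cv2.imwrite('pics/e.png',np.hstack([cv2.resize(im[180:300,280:440],(533,400),interpolation=cv2.INTER_CUBIC)]))
```

```text
18.0 [ 0.69910178 -0.1945856   0.22307047] [-1.56890575 -0.00834027 -0.6082914 ] [ 0.99131104 -0.46995636 -0.35574521] 0.10375237072308213
(array([-0.0003, -0.2695,  0.0033]), array([-415.1,    6.5,  315.6]))
```

View pics/e.png

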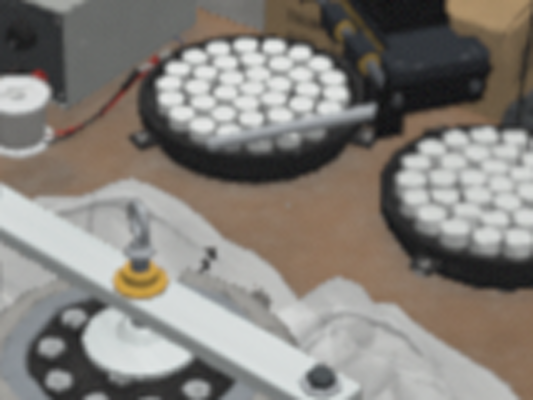

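Run:
```python
from h import *
def f(px,P,y):
    d=np.array([np.cos(y),np.sin(y),0]);n=np.array([-d[1],d[0],0]);c,r=ray('scene',px)
    X=c+r*((P-c)@n)/(r@n); return X,(X-P)@d, X[2]-P[2]
P=np.array([.6991,-.1946,.2231+.011]); print(f((343.6,223.8),P,-.6083))
# same for rest tips before? check bias with eye point
s=read_state();print(s['tool_pos'],s['orientation'],rel([.5369,.3025,.211],-19.4))
```

```text
(array([ 0.59030411, -0.11883547,  0.22600401]), np.float64(-0.13257755967601156), np.float64(-0.008095985725611016))
[ 0.69724592 -0.19366     0.21855012] [-1.57005635 -0.0032052  -0.60811047] (array([-0.0003, -0.2695,  0.0033]), array([-415.1,    6.5,  315.6]))
```

Run:
```python
from h import *
np.set_printoptions(precision=4,suppress=True)
C=[(67,345),(128,367),(245,62),(185,42)]
q=[atz('top',(120+x/4-.0,245+y/4),.006) for x,y in C]
m=np.mean(q,0); a=(q[2]+q[3]-q[0]-q[1])/2; print(m,np.linalg.norm(a),np.degrees(np.arctan2(a[1],a[0])),np.linalg.norm(q[1]-q[0]))
C=[(27,563),(48,590),(305,492),(284,466)]
q=[atz('scene',(163+x/4.444,225+y/4.444-90),.006) for x,y in C]
m=np.mean(q,0); a=(q[2]+q[3]-q[0]-q[1])/2; print(m,np.linalg.norm(a),np.degrees(np.arctan2(a[1],a[0])),np.linalg.norm(q[1]-q[0]))
```

```text
[0.4884 0.3176 0.006 ] 0.18281753729479408 -19.095329508495368 0.03732300999796945
[0.4846 0.3133 0.006 ] 0.18349421539714292 -17.683645053359076 0.034404799240990734
```

The bar is out cleanly and hasn't slipped in the grip (tip about 134 mm from the hand). The strip's corners suggest the bar may not have lain centrally to begin with, so I measure the empty rest.

Run:
```python
from h import *
im=capture('scene')[:,:,::-1]; t=capture('top')[:,:,::-1]
o=np.zeros((600,800,3),np.uint8)
o[:600,:400]=cv2.resize(t[245:345,125:192],(400,600),interpolation=cv2.INTER_CUBIC) # sx 5.97 sy 6
o[:300,400:]=cv2.resize(im[225:273,163:235],(400,267),interpolation=cv2.INTER_CUBIC).repeat(1,0)[0:267].copy() if False else cv2.resize(im[222:276,163:235],(400,300),interpolation=cv2.INTER_CUBIC) # s 5.556
cv2.imwrite('pics/f.png',o)
```

```text
(no output)
```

View pics/f.png

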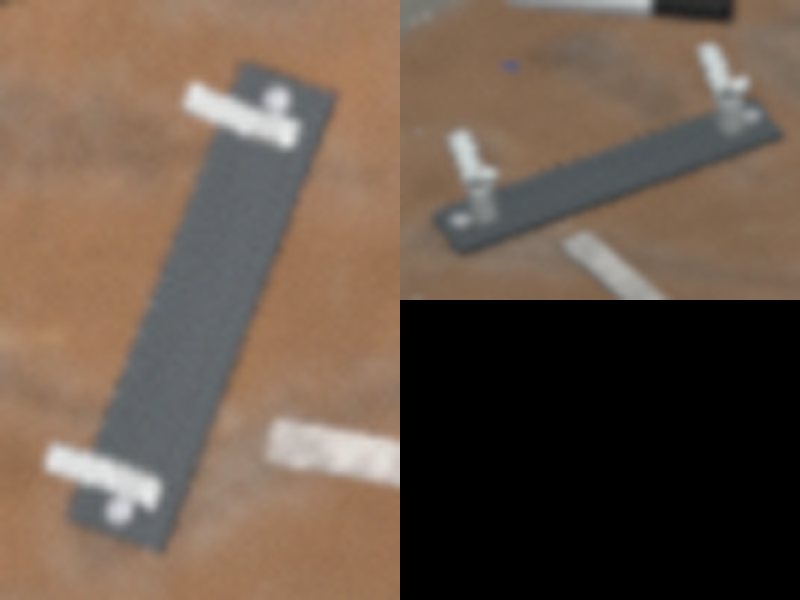

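The empty rest is clear: in the top crop the strip corners are at (240,62), (337,92), (165,552) and (68,520), with the vees centred at (242,115) and (103,476). In the scene crop the screws are at (460,219) and (751,116).

Run:
```python
from h import *
np.set_printoptions(precision=4,suppress=True)
T=lambda x,y:(125+x/5.97-.4,245+y/6-.4)
S=lambda x,y:(163+(x-400)/5.556-.4,222+y/5.556-.4)
def rep(l,a,b):
    d=b-a;print(l,(a+b)/2,'L',np.linalg.norm(d),np.degrees(np.arctan2(d[1],d[0])))
A=[atz('top',T(*p),.006) for p in((68,520),(165,552),(240,62),(337,92))]
rep('strip top',(A[0]+A[1])/2,(A[2]+A[3])/2)
A=[atz('scene',S(*p),.006) for p in((435,215),(463,250),(752,98),(782,131))]
rep('strip scene',(A[0]+A[1])/2,(A[2]+A[3])/2)
rep('screws top',atz('top',T(120,511),.009),atz('top',T(278,100),.009))
rep('screws scene',atz('scene',S(460,219),.009),atz('scene',S(751,116),.009))
A=[atz('top',T(*p),.046) for p in((47,460),(160,493),(188,98),(297,133))]
rep('vee top',(A[0]+A[1])/2,(A[2]+A[3])/2); print('w',np.linalg.norm(A[0]-A[1]))
A=[atz('scene',S(*p),.047) for p in((458,134),(488,173),(708,47),(740,82))]
rep('vee scene',(A[0]+A[1])/2,(A[2]+A[3])/2)
rep('tri screws',tri(S(460,219),T(120,511)),tri(S(751,116),T(278,100)))
# bar orig with same -.4 convention
e=[atz('top',p,.036) for p in((141.1,329.6),(169.6,254.6))];rep('bar top',*e)
e=[atz('scene',p,.036) for p in((172.,252.5),(229.2,232.9))];rep('bar scene',*e)
```

```text
strip top [0.4891 0.3189 0.006 ] L 0.18349097478221113 -18.571339965040366
strip scene [0.487  0.3174 0.006 ] L 0.18107599165668123 -18.29987675737001
screws top [0.489  0.3194 0.009 ] L 0.16440243798923707 -19.0677323596837
screws scene [0.4869 0.319  0.009 ] L 0.16390296254549663 -19.644465579705585
vee top [0.4888 0.3188 0.046 ] L 0.14033423666133316 -19.02858165334279
w 0.04408387897716566
vee scene [0.487  0.3172 0.047 ] L 0.1399754413656777 -18.99697047727467
tri screws [0.4887 0.3203 0.0074] L 0.16470915598260655 -18.93182632677902
bar top [0.4942 0.3178 0.036 ] L 0.17615874112745794 -18.67234910777012
bar scene [0.496  0.3189 0.036 ] L 0.17733992837571477 -20.122891092667913
```

Run:
```python
from h import *
print(rel([.5307,.3040,.2186],-19.0))
s=read_state(); print(s['t'],s['tool_pos'],s['orientation'])
```

```text
(array([ 2.000e-04, -2.764e-01, -2.000e-03]), array([-419.2,   -2.5,  313.7]))
18.2 [ 0.69554404 -0.19290317  0.21549427] [-1.57125554  0.00190614 -0.60803755]
```

Request:
step_arm:
  motion: [0,-0.025,0,-25,0,19,0,0,-0.05,0,-55,0,41,0,0,-0.075,0,-85,0,64,0,0,-0.1,0,-115,0,86,0,0,-0.125,0,-145,0,108,0,0,-0.15,0,-175,0,131,0,0,-0.175,0,-205,0,153,0,0,-0.2,0,-235,0,176,0,0,-0.225,0,-265,0,198,0,0,-0.25,0,-290,0,217,0,0,-0.27,0,-310,0,232,0,0,-0.2764,0,-325,0,243,0]

```text
t: 19.2
tool_pos: [0.5659, 0.1944, 0.2152]
orientation: [-1.572, 0.003, -0.329]
force: [0.5, -0.1, -1.6]
finger_gap: 0.103
```

Run:
```python
from h import *
print(rel([.5307,.3040,.2186],-19.0)); capture('top');capture('top');capture('top');s=read_state(); print(s['tool_pos'],s['orientation'],rel([.5307,.3040,.2186],-19.0))
```

```text
(array([ 0.001 ,  0.003 , -0.0029]), array([-68.7,  -3.3,  92.4]))
[0.56662772 0.19319864 0.21539886] [-1.57226461  0.00222851 -0.32889427] (array([ 0.0015,  0.0027, -0.0022]), array([-69.8,  -3.2,  93.3]))
```

Request:
step_arm:
  motion: [0,0.001,0,-18,0,24,0,0,0.002,0,-37,0,50,0,0,0.0027,0,-56,0,75,0,0,0.0027,0,-66,0,89,0,0,0.0027,0,-69.8,0,93.3,0,0,0.0027,0,-69.8,0,93.3,0,0,0.0027,0,-69.8,30,93.3,0,0,0.0027,0,-69.8,65,93.3,0,0,0.0027,0,-69.8,100,93.3,0,0,0.0027,0,-69.8,125,93.3,0,0,0.0027,0,-69.8,140,93.3,0,0,0.0027,0,-69.8,140,93.3,0]

```text
t: 20.35
tool_pos: [0.5298, 0.2994, 0.0717]
orientation: [-1.577, 0.006, -0.336]
force: [-1.2, -0.1, -1.5]
finger_gap: 0.107
```

Run:
```python
from h import *
for _ in range(5): im=capture('scene')[:,:,::-1]
s=read_state(); print(s['t'],s['tool_pos'],s['orientation'],s['force'],rel([.5307,.3040,.0265],-19.0))
cv2.imwrite('pics/g.png',cv2.resize(im[190:280,150:270],(800,600),interpolation=cv2.INTER_CUBIC))
```

```text
20.6 [0.53424053 0.30295958 0.0792458 ] [-1.56856964 -0.00279086 -0.33502541] [ 0.18696702 -0.67578777 -2.14213304] (array([-0.0022, -0.0034,  0.0028]), array([-3.8, 52.7, -0.3]))
```

View pics/g.png

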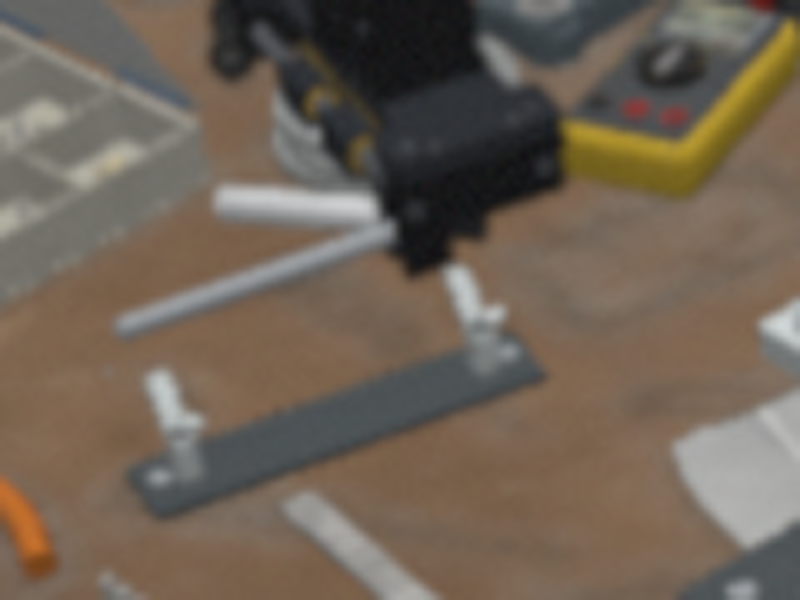

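Run:
```python
from h import *
for _ in range(6): capture('top')
s=read_state(); P=s['tool_pos'];y=s['orientation'][2];print(s['t'],P,s['orientation'],rel([.5307,.3040,.0265],-19.0))
d=np.array([np.cos(y),np.sin(y),0]);n=np.array([-d[1],d[0],0]);c,r=ray('scene',(167.8,239))
G=P+[0,0,.011];X=c+r*((G-c)@n)/(r@n); print(X,(X-G)@d,X[2]-G[2])
```

```text
20.9 [0.53277303 0.30322004 0.07777252] [-1.57003867e+00 -8.89953031e-04 -3.34110891e-01] (array([-0.0008, -0.0025,  0.0009]), array([-2.3, 51.3,  0. ]))
[0.4065094  0.34704925 0.08709452] -0.13365442055819546 -0.0016780077863786103
```

Request:
step_arm:
  motion: [0,0,0,-1,8,0,0,0,0,0,-1,16,0,0,0,0,0,-1,24,0,0,0,0,0,-1,30,0,0,0,0,0,-1,36,0,0,0,0,0,-1,41,0,0,0,0,0,-1,45,0,0,0,0,0,-1,48,0,0,0,0,0,-1,49.5,0,0,0,0,0,-1,49.5,0,0,0,0,0,-1,49.5,0,0,0,0,0,-1,49.5,0,0]

```text
t: 21.9
tool_pos: [0.5318, 0.3035, 0.028]
orientation: [-1.57, -0.001, -0.334]
force: [0.5, -0.5, -1.3]
finger_gap: 0.1
```

Run:
```python
from h import *
for _ in range(3): im=capture('scene')[:,:,::-1]
s=read_state(); print(s['t'],s['tool_pos'],s['orientation'],s['force'],s['moment'],rel([.5307,.3040,.0265],-19.0))
cv2.imwrite('pics/i.png',cv2.resize(im[200:275,150:250],(800,600),interpolation=cv2.INTER_CUBIC))
```

```text
22.05 [0.53174335 0.30341637 0.02789075] [-1.57040325e+00 -4.87918561e-04 -3.34298177e-01] [ 0.59442273  0.75222514 -1.50986921] [-0.04775455 -0.01507755 -0.02336148] (array([-0.0004, -0.0027,  0.0005]), array([-1.2,  1.4,  0.2]))
```

Request:
step_arm:
  motion: [0,0,0,-1,1,0,0,0,0,0,-1,2,0,0,0,0,0,-1,2,0,0,0,0,0,-1,2,0,0,0,0,0,-1,2,0,0.15,0,0,0,-1,2,0,0.2,0,0,0,-1,2,0,0.3,0,0,0,-1,2,0,0.5,0,0,0,-1,2,0,0.5,0,0,0,-1,2,0,0.5,0,0,0,-1,2,0,0.5,0,0,0,-1,2,0,0.5]

```text
t: 23.05
tool_pos: [0.5305, 0.3036, 0.0255]
orientation: [-1.571, 0.0, -0.334]
force: [-0.3, -0.4, -0.1]
finger_gap: 0.481
```

Request:
step_arm:
  motion: [0,0,0,0,0,0,0.6,0,0,0,0,0,0,0.6,0,0,0,0,-10,0,0.6,0,0,0,0,-25,0,0.6,0,0,0,0,-50,0,0.6,0,0,0,0,-80,0,0.6,0,0,0,0,-110,0,0.6,0,0,0,0,-140,0,0.6,0,0,0,0,-170,0,0.6,0,0,0,0,-190,0,0.6,0,0,0,0,-190,0,0.6,0,0,0,0,-190,0,0.6]

```text
t: 24.05
tool_pos: [0.5315, 0.3041, 0.2182]
orientation: [-1.568, -0.003, -0.334]
force: [0.8, 1.0, -0.7]
finger_gap: 0.596
```

Run:
```python
from h import *
for _ in range(3): im=capture('scene')[:,:,::-1]
t=capture('top')[:,:,::-1];cv2.imwrite('pics/j_top.png',t)
s=read_state(); print(s['t'],s['tool_pos'],s['force'],s['finger_gap'])
o=np.zeros((600,800,3),np.uint8);o[:,:]=cv2.resize(im[215:275,160:240],(800,600),interpolation=cv2.INTER_CUBIC)
cv2.imwrite('pics/j.png',o);cv2.imwrite('pics/j_s.png',im)
```

```text
24.25 [0.52954084 0.30324171 0.2137422 ] [-1.16676627  0.25409879 -0.53601647] 0.59974504929142
```

View pics/j.png

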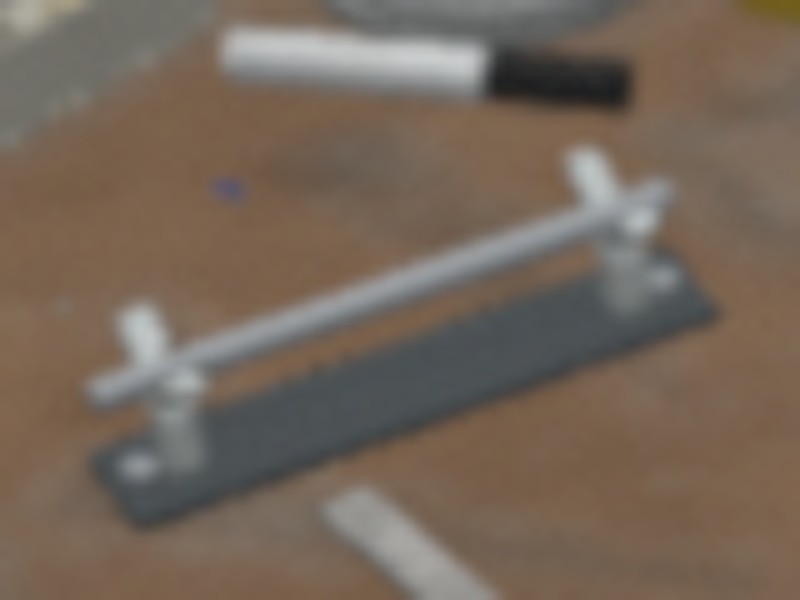

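The bar is back in both vees, ends at (90,390) and (675,187) in this crop, overhanging both vees about equally. A numeric check follows, including whether the bystanders moved.

Run:
```python
from h import *
np.set_printoptions(precision=4,suppress=True)
a,b=atz('scene',(168.6,253.55),.036),atz('scene',(227.1,233.3),.036);d=b-a;m=(a+b)/2
u=np.array([np.cos(np.radians(-19)),np.sin(np.radians(-19)),0])
print(m,np.linalg.norm(d),np.degrees(np.arctan2(d[1],d[0])))
for c in((.487,.3173),(.4870,.319),(.488,.3185)): print('offset along rest',(m[:2]-c)@u[:2])
s0=cv2.imread('pics/scene0.png').astype(int);s1=cv2.imread('pics/j_s.png').astype(int)
for n,(x0,x1,y0,y1) in dict(caliper=(190,245,262,302),tape=(420,465,335,375),spool=(270,302,200,228),clampbase=(250,390,255,350)).items():
    print(n,'mean|diff|',abs(s0-s1)[y0:y1,x0:x1].mean().round(2))
```

```text
[0.4888 0.3226 0.036 ] 0.18129441840073968 -19.823277648307336
offset along rest -4.8194245127206774e-05
offset along rest 0.0005052716174499529
offset along rest -0.0006030310353779433
caliper mean|diff| 3.76
tape mean|diff| 3.43
spool mean|diff| 4.15
clampbase mean|diff| 4.41
```

```bash
python3 -c "
from bench import *
print(hand_in())"
```

```text
the job is handed in; nothing more can be done
None
```

The lamp is nipped up, the bar is back in its rest, and the job was handed in at about 24 s of the 72 s allowed. `hand_in` gives no verdict.

- **Tightening:** I took the bar from its rest, passed it through the eye and turned the screw clockwise. The drag read 0.12–0.21 N m until the pad met the lamp. From there I went in small steps and stopped at a measured 0.53 N m. The drag had read slightly under its stated 0.2, so the true figure is probably about 0.55, and no single reading went above 0.62.
- **Bar:** I swung it back through the free play, drew it out and laid it in both vees. In the last scene picture it is centred along the rest to within about 1 mm. It had started about 6–7 mm off-centre, so I centred it on the rest rather than on its old position.
- **Other things:** Comparing the first and last scene pictures by brightness, I saw no change at the caliper, tape roll, solder spool or clamp beyond picture noise. The gripper was clear of everything at the end.
- **Measurements that disagreed:** The first bar angle differed by about 1.5° between the two cameras. The final bar position read about 4 mm to one side of the rest's centre line, though the picture shows it seated in both vees. The bar tip also sagged about 6 mm in the grip before insertion, which I corrected for by raising the hand.

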